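# Find the crowned sanding block with a straightedge

## Robot

A 7-joint arm with a two-finger parallel gripper is mounted at the origin on a cart in front of the work surface, level with it; the furniture and walls round the work are solid. World frame = base frame: x ahead of the robot, y to its left, z up, the work surface at z = 0. Lengths are in m, angles in degrees, forces in N, time in s.
With the tool pointing down it reaches from about 0.425 to 0.875 m from the base axis. Payload 4.7 kg.
Tool frame: the origin (TCP) lies at the very end of the fingers, on their centre line; the grasp point (between the pads) lies 19 mm behind it; y points along the fingers, z is the direction in which the jaws open and shut, and the axes are right-handed (so a half turn about y gives the same grasp; the last joint's range is limited). The gripper opens to 87 mm and grips with 3 to 60 N. Pads are 19 mm wide; open, the fingers measure 117 mm over their backs; the gripper's body (75 mm by 190 mm) begins 51 mm behind the grasp point.
Start: joints at [0.808, 18.392, -4.016, 83.108, 1.295, 78.541, -3.26], TCP at [0.65, -0, 0.223] pointing down, gripper open.
Joint ranges: [-163.93, 163.93], [-17.29, 119.83], [-79.2, 71.16], [3.27, 140.29], [-89.18, 269.18], [5.43, 117.66], [-154.24, 154.24]. Speed limits (degrees/s): [147.25, 147.25, 180, 180, 180, 180, 180].

## Interface

Orientations are given as [roll, pitch, yaw] about the fixed x, y, z axes, in that order (R = Rz(yaw) Ry(pitch) Rx(roll)).
In Python, from cell import env gives the robot as it stands.
- The arm moves only by the shell command python3 -m pendant 'ROWS' [FORCE]. ROWS is JSON, one flat list of numbers, 7 for each row, row after row: the shift along the world's x, y, z in units of 40 mm (1.0 is 40 mm), then the turn, a rotation vector about the world's x, y, z in units of 10 degrees (1.0 is 10 degrees), then the finger opening in mm, from 0 to 87. In form: [x, y, z, wx, wy, wz, jaw, x, y, z, wx, wy, wz, jaw, ...]. A call has 1 to 10 rows; each row shifts and turns the commanded pose from where the row before left it; what a row does not reach is not made up. A row lasts 1/8 s, in which the tool goes at most 62.5 mm and 10.7 degrees, less where a joint would pass 70% of its speed; a pose out of reach is approached as far as the arm can. A call is refused whole if a number of a shift passes 1 or a number of a turn 1, either way. A call with a gripper value outside its range is refused whole. The fingers move at their own pace and stop on an object; FORCE is the grip in N (left out, the last holds). Time passes only in rows, so rows that do not move let the fingers close. It gives the time, the measured TCP pose, the force and the opening at its end, in the units of the state.
- env.get_obs(): the state, without advancing time (a new reading comes with each control period).
- env.read_camera(name): name is "scene" or "side" or "wrist"; returns a dict with "image" (420x560x3 uint8, red, green, blue), "fx", "fy", "cx", "cy" (pixels), "cam_to_world" (4x4, takes a point from camera to world coordinates). Camera axes: x right, y up, looking along -z (the intrinsics and any distortion apply to the point x, -y, -z); pixel columns grow to the right and rows downward; lengths in m; the calibration is good to about 2 mm. A picture is of the moment at which its call begins. There is no depth.
- env.sign_off(): hands the job in, once; it reports no verdict.
The state is a dict: "time_s": time; "qpos": joint angles; "joint_velocities": joint speeds; "effort": joint torques, N m; "tool_pos": TCP position; "tool_rot": TCP orientation; "force": force on the tool from outside, world axes, zero at the start; "wrist_torque": the same for the moment, N m; "grip_width": finger opening in m.
Only numpy, scipy, OpenCV 4.12 (cv2) and the standard library are available. Lean on these libraries where they do the work, as an engineer would, in place of code of your own. Each camera call takes 0.05 s, during which the arm holds its last target.

## Task

One of the two long sanding blocks has worn to a crown along its sole. Lay the steel straightedge lengthwise along the middle of the sole of either block, let go of it, and press down on its end with the hanging hole and then on its square end, to feel whether it rocks. Then put the worn block, still sole up, flat in the plywood tray, and leave the straightedge lying lengthwise along the middle of the sole of the flat block, which stays where it is.

Things in the scene. Friction and masses are not known exactly. Their poses are not given: they have to be found in the camera images.
- grip (a point): the grip of the steel straightedge, a flat bar 180 mm long (x), 28 mm wide and 8 mm thick, 0.15 to 0.3 kg, with a dark grip rib 70 mm long, 14 mm wide and 19 mm high along the middle of its top (27 mm high in all). This point is in the middle of the rib, 17 mm above the underside; x points to the round end with the hanging hole, z up. It starts flat on the bench
- straightedge: the same straightedge; origin in the middle of its underside, same axes
- round_end (a point): top face of the straightedge 15 mm in from the tip of its round end (the one with the hanging hole): where to press. While it is pressed on the crowned block this point goes down and the other end rises, a difference of about 6 to 13 mm; on the flat block both stay level
- square_end (a point): top face of the straightedge 15 mm in from its square end: where to press
- block_p_mid (a point): sanding block, wooden, loose, lying on the bench sole up, 200 mm long (x), 60 mm wide (y), 0.2 to 0.4 kg. This point is in its middle, 18 mm above its underside; z up. One block, p or q (not told which), has a flat sole 36 mm high; the other is worn to a crown along its length: 38 mm high in the middle, 32 mm at both ends
- block_q_mid (a point): the other sanding block, wooden, loose, lying on the bench sole up, 200 mm long (x), 60 mm wide (y), 0.2 to 0.4 kg. This point is in its middle, 18 mm above its underside; z up. One of p and q is flat, the other worn: see block_p_mid
- tray: low plywood tray, fixed to the bench, 270 mm long (x) by 120 mm wide (y), walls 6 mm thick and 15 mm high; origin in the middle of its underside, inner floor about 6 mm above it. For the way there: the big flat moulds to the left of the blocks are 70 mm high, and a thin steel rod stands up from their right-hand edge to 190 mm, about 130 mm left of the left block

How it is judged:
By the outcome, as a careful person would: the job done as asked, in the order asked, and still so for the second after the job is handed in, with the robot touching nothing.
It also fails if it takes over 72 s, if anything falls off the work surface, if the arm or the gripper's body presses on something with over 40 N, if the wrist force passes 120 N, or if a joint passes its speed limit or range.

## Working session

There is one attempt and no reset: what is moved stays moved. The work goes in short steps, Python scripts to look and compute and a shell command to move; the robot and the scene stay as the last step left them, time stands still between calls to the robot, and variables do not carry over. Pictures are saved under pics/ and viewed, and the job is handed in when it is done.

```bash
mkdir -p pics; ls; cat > h.py <<'E'
from cell import env
import cv2, numpy as np
def snap(name,fn,crop=None,scale=1):
    c=env.read_camera(name); im=c["image"][:,:,::-1]
    if crop: 
        x0,y0,x1,y1=crop; im=im[y0:y1,x0:x1]
    if scale!=1: im=cv2.resize(im,None,fx=scale,fy=scale,interpolation=cv2.INTER_CUBIC)
    cv2.imwrite("pics/"+fn,im); return c
def ray(c,u,v,z):
    T=np.array(c["cam_to_world"]); d=T[:3,:3]@np.array([(u-c["cx"])/c["fx"],-(v-c["cy"])/c["fy"],-1]); o=T[:3,3]
    return o+d*(z-o[2])/d[2]
def proj(c,p):
    T=np.array(c["cam_to_world"]); q=T[:3,:3].T@(np.array(p)-T[:3,3])
    return c["cx"]+c["fx"]*q[0]/-q[2], c["cy"]-c["fy"]*q[1]/-q[2]
E
python3 - <<'E'
from h import *
for n in("scene","side","wrist"):
    c=snap(n,n+"0.png"); print(n,{k:v for k,v in c.items() if k!="image"})
print(env.get_obs())
E
```

```text
pics
scene {'fx': 539.7980636110858, 'fy': 539.7980636110858, 'cx': 276.2381578591591, 'cy': 210.31392517071873, 'cam_to_world': array([[ 0.86248351,  0.34745889, -0.36795994, -0.19782982],
       [-0.5060569 ,  0.59979933, -0.61979608, -1.21282338],
       [ 0.00534846,  0.72077257,  0.693151  ,  1.30302806],
       [ 0.        ,  0.        ,  0.        ,  1.        ]])}
side {'fx': 530.6946226492396, 'fy': 530.6946226492396, 'cx': 283.3261742189931, 'cy': 210.09118086240701, 'cam_to_world': array([[-0.99418763,  0.0112509 , -0.10707179,  0.25965441],
       [-0.10402661, -0.35662152,  0.92843931,  1.48722339],
       [-0.02773833,  0.9341812 ,  0.35571909,  0.64808732],
       [ 0.        ,  0.        ,  0.        ,  1.        ]])}
wrist {'fx': 299.8658825828522, 'fy': 299.8658825828522, 'cx': 278.35938513385565, 'cy': 211.88469533040364, 'cam_to_world': array([[ 9.99997751e-01, -2.12049865e-03,  4.47322974e-05,
         6.49390011e-01],
       [ 2.02437372e-03,  9.60534281e-01,  2.78154269e-01,
         7.46321517e-02],
       [-6.32792657e-04, -2.78153553e-01,  9.60536413e-01,
         3.84709093e-01],
       [ 0.00000000e+00,  0.00000000e+00,  0.00000000e+00,
         1.00000000e+00]])}
{'time_s': 0.15, 'qpos': array([ 0.80694424, 18.42968513, -4.01526951, 83.15934858,  1.29699051,
       78.53903943, -3.25964252]), 'joint_velocities': array([ 0.02547152, -0.11042882, -0.03676968, -0.23035493, -0.09778507,
        0.09592835, -0.02013786]), 'effort': array([ 2.16972071e-04, -4.91794288e+01, -4.04079035e-01, -3.12878716e+01,
       -6.39387709e-02,  4.04033612e-02,  9.90178205e-05]), 'tool_pos': array([ 6.49589918e-01, -5.17835717e-05,  2.21703993e-01]), 'tool_rot': array([-9.00827488e+01, -7.01180076e-03, -8.99970287e+01]), 'force': array([-0.73504252,  0.17501941,  0.22879122]), 'wrist_torque': array([ 0.00196133, -0.02235221, -0.02130095]), 'grip_width': 0.08706876150092983}
```

View pics/scene0.png

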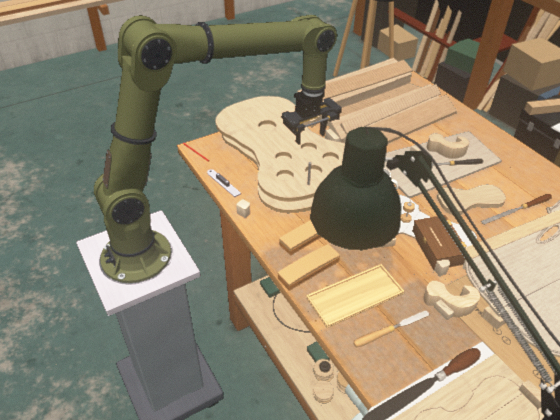

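View pics/side0.png

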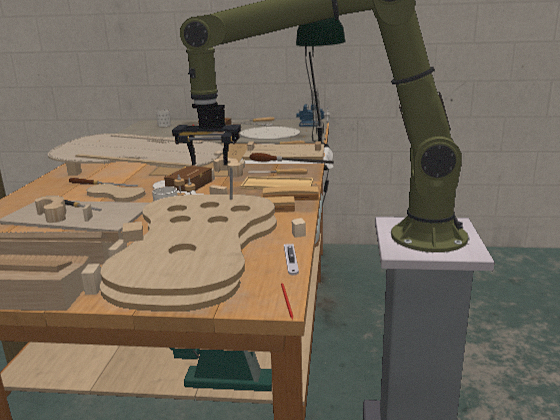

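View pics/wrist0.png

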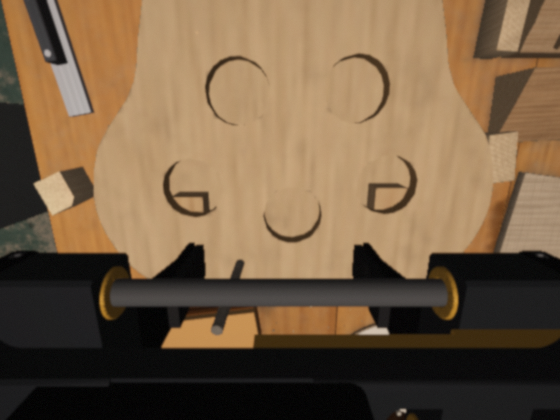

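```bash
python3 - <<'E'
from h import *
snap("scene","s1.png",(260,200,460,350),4)
snap("scene","s2.png",(190,150,270,220),8)
snap("side","d1.png",(210,150,350,290),5)
E
```

```text
(no output)
```

View pics/s1.png

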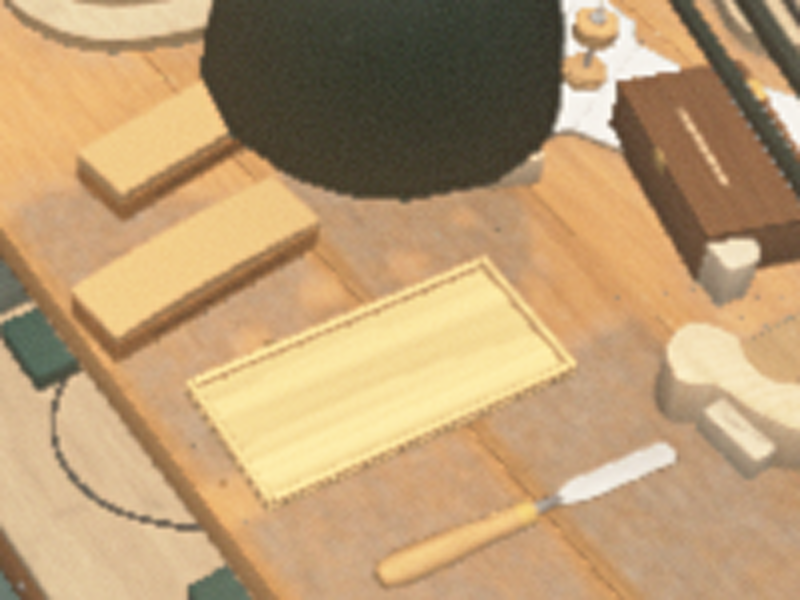

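View pics/s2.png

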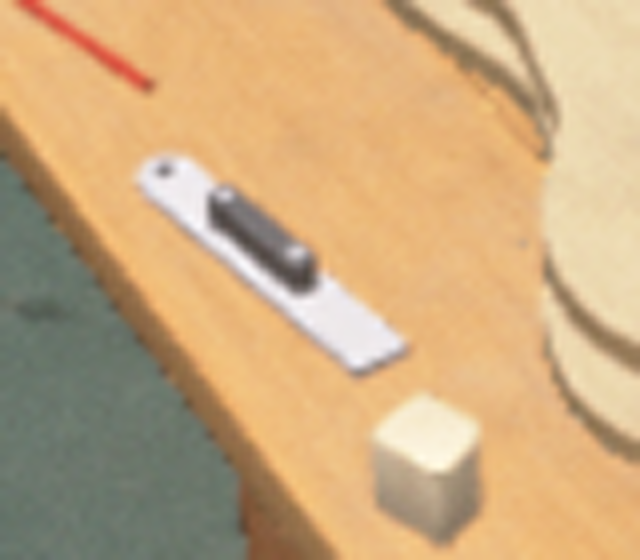

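View pics/d1.png

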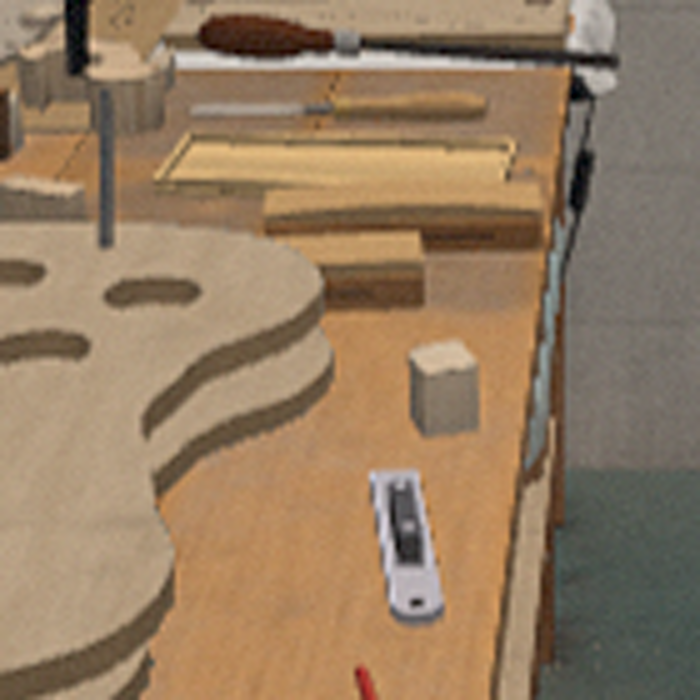

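```bash
python3 - <<'E'
from h import *
s=env.read_camera("scene");d=env.read_camera("side");w=env.read_camera("wrist")
np.set_printoptions(precision=4,suppress=True)
def S(l,z,x0,y0,k,c=s):
    P=[ray(c,x0+u/k,y0+v/k,z)[:2] for u,v in l]; print(np.array(P)); return np.array(P)
print("worn");P=S([(73,290),(118,340),(318,220),(275,180)],.032,260,200,4); print(P.mean(0),[np.linalg.norm(P[i]-P[i-1]) for i in range(4)])
print("left");S([(78,157),(125,197),(200,85),(235,140)],.036,260,200,4)
print("tray");P=S([(188,383),(267,502),(575,365),(487,258)],.015,260,200,4); print(P.mean(0),[np.linalg.norm(P[i]-P[i-1]) for i in range(4)])
print("se");S([(358,370),(408,345),(167,170)],.008,190,150,8)
print("rib top");S([(222,190),(303,250)],.027,190,150,8)
print("side: se");S([(372,473),(418,470),(416,602)],.008,210,150,5,d)
print("side ribs top");S([(403,482),(408,540)],.027,210,150,5,d)
print("side worn ends right");S([(545,210),(540,183)],.032,210,150,5,d)
print("side left near corner");S([(425,262),(420,233)],.036,210,150,5,d)
print("side tray");S([(155,182),(515,145),(195,135)],.015,210,150,5,d)
print("wrist se");S([(68,115),(92,112)],.008,0,0,1,w)
print("wrist block");S([(163,345),(257,315),(265,345)],.036,0,0,1,w)
# lamp rim
for a in [(311,215),(400,215),(355,245),(355,130)]:
  for z in (.3,.4,.5): print(a,z,ray(s,*a,z))
for a in [(295,45),(345,45)]:
  T=d["cam_to_world"]; print(T[:3,:3]@np.array([(a[0]-d['cx'])/d['fx'],-(a[1]-d['cy'])/d['fy'],-1]))
E
```

```text
worn
[[ 0.3444 -0.3141]
 [ 0.349  -0.3721]
 [ 0.5461 -0.3496]
 [ 0.541  -0.2977]]
[ 0.4451 -0.3334] [np.float64(0.19723221360116566), np.float64(0.058155371384973245), np.float64(0.19838170391995585), np.float64(0.05217406364793916)]
left
[[ 0.4161 -0.2006]
 [ 0.4261 -0.2562]
 [ 0.5452 -0.1812]
 [ 0.5355 -0.2482]]
tray
[[ 0.3802 -0.4211]
 [ 0.3721 -0.5365]
 [ 0.6388 -0.5522]
 [ 0.6474 -0.4366]]
[ 0.5096 -0.4866] [np.float64(0.2676904359406829), np.float64(0.1157354308736991), np.float64(0.267172127492886), np.float64(0.11583406942181988)]
se
[[0.3985 0.0813]
 [0.4254 0.0849]
 [0.3848 0.2494]]
rib top
[[0.3919 0.2024]
 [0.4051 0.1462]]
side: se
[[0.42   0.0958]
 [0.3937 0.0904]
 [0.3805 0.2554]]
side ribs top
[[0.3967 0.1483]
 [0.3873 0.2212]]
side worn ends right
[[ 0.3365 -0.305 ]
 [ 0.3427 -0.3659]]
side left near corner
[[ 0.4121 -0.1839]
 [ 0.4205 -0.2423]]
side tray
[[ 0.6391 -0.4134]
 [ 0.3688 -0.5115]
 [ 0.6281 -0.5339]]
wrist se
[[0.3979 0.0857]
 [0.4272 0.0892]]
wrist block
[[ 0.4899 -0.2198]
 [ 0.6216 -0.1713]
 [ 0.6319 -0.2196]]
(311, 215) 0.3 [ 0.4055 -0.3778  0.3   ]
(311, 215) 0.4 [ 0.3453 -0.461   0.4   ]
(311, 215) 0.5 [ 0.2852 -0.5443  0.5   ]
(400, 215) 0.3 [ 0.6105 -0.4966  0.3   ]
(400, 215) 0.4 [ 0.53  -0.568  0.4  ]
(400, 215) 0.5 [ 0.4494 -0.6394  0.5   ]
(355, 245) 0.3 [ 0.4424 -0.5238  0.3   ]
(355, 245) 0.4 [ 0.3785 -0.5925  0.4   ]
(355, 245) 0.5 [ 0.3147 -0.6612  0.5   ]
(355, 130) 0.3 [ 0.7373 -0.124   0.3   ]
(355, 130) 0.4 [ 0.644  -0.2325  0.4   ]
(355, 130) 0.5 [ 0.5508 -0.3411  0.5   ]
[ 0.0887 -1.0417 -0.0657]
[-0.005  -1.0515 -0.0683]
```

```bash
python3 - <<'E'
from h import *
s=env.read_camera("scene");d=env.read_camera("side");w=env.read_camera("wrist")
# triangulate rod top / along: side px base (231,199), top (231,168)
print(ray(d,231,199,.07),ray(d,231,167,.19))
print(ray(w,218,330,.19),ray(w,240,262,.19),ray(w,240,262,.07))
E
python3 -m pendant '[-0.96,0.42,0,0,0,0,87,-0.96,0.42,0,0,0,0,87,-0.96,0.42,0,0,0,0,87,-0.96,0.42,0,0,0,0,87,-0.96,0.42,0,0,0,0,87,-0.96,0.42,0,0,0,0,87,0,0,0,0,0,0,87,0,0,0,0,0,0,87]'
python3 - <<'E'
from h import *
c=snap("wrist","w1.png"); print(env.get_obs()["tool_pos"],env.get_obs()["tool_rot"])
snap("scene","s3.png")
E
```

```text
[ 0.61562043 -0.11745975  0.07      ] [ 0.60018437 -0.07836416  0.19      ]
[ 0.60385707 -0.07638344  0.19      ] [ 0.62263757 -0.01931379  0.19      ] [ 0.60610153 -0.076922    0.07      ]
time_s: 1.6
tool_pos: [0.4203, 0.1004, 0.223]
tool_rot: [-89.9, -0.0, -90.0]
force: [1.1, 0.6, -0.2]
grip_width: 0.0869
[0.4205041  0.10024013 0.22286133] [-8.99411756e+01 -1.13425119e-03 -9.00546494e+01]
```

View pics/w1.png

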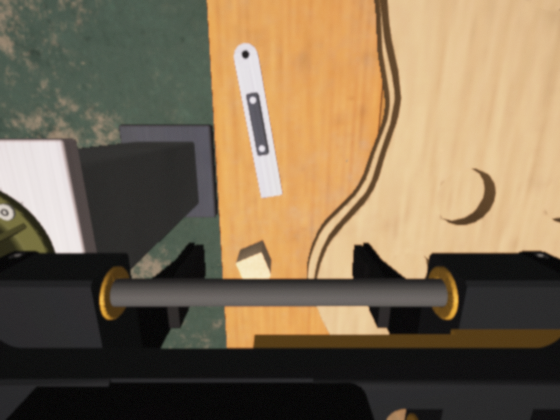

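View pics/s3.png

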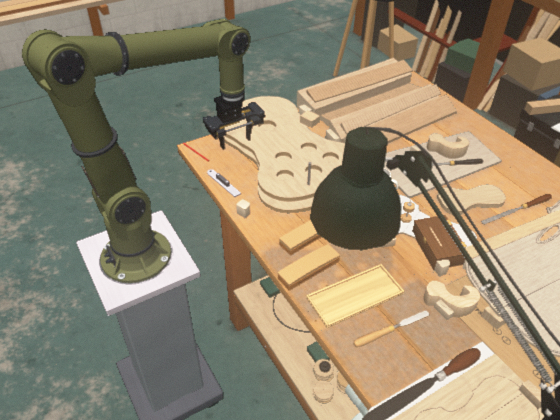

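```bash
python3 - <<'E'
from h import *
c=snap("wrist","w2.png",(220,30,300,210),4)
cv2.imwrite("pics/w2.png",cv2.resize(cv2.imread("pics/w2.png"),None,fx=.8,fy=.8))
E
```

```text
(no output)
```

View pics/w2.png

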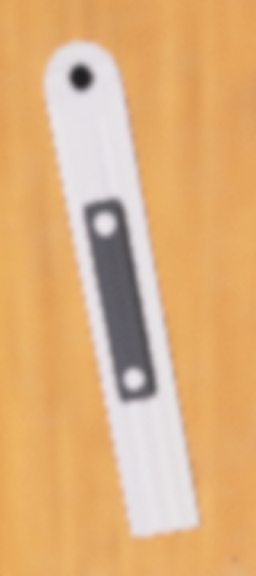

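```bash
python3 - <<'E'
from h import *
c=env.read_camera("wrist")
f=lambda u,v,z: ray(c,220+u/3.2,30+v/3.2,z)
for n,u,v,z in [("c1",133,536,.008),("c2",199,525,.008),("tip",82,41,.008),("hole",80,77,.008),("r1",104,223,.027),("r2",134,378,.027),("ribtop",104,200,.027),("ribbot",138,400,.027)]: print(n,f(u,v,z))
a=f(104,223,.027);b=f(134,378,.027);e=(f(133,536,.008)+f(199,525,.008))/2;t=f(82,41,.008)
for p,q in((a,b),(t,e)): print((p+q)/2,np.linalg.norm(p-q),np.degrees(np.arctan2(*(p-q)[1::-1])))
E
```

```text
c1 [0.39889047 0.08492144 0.008     ]
c2 [0.42554379 0.08948162 0.008     ]
tip [0.38359865 0.26394418 0.008     ]
hole [0.38254743 0.25248702 0.008     ]
r1 [0.39146222 0.20227773 0.027     ]
r2 [0.40121359 0.14891434 0.027     ]
ribtop [0.39163802 0.20981595 0.027     ]
ribbot [0.40257255 0.14095662 0.027     ]
[0.39633791 0.17559604 0.027     ] 0.05424702979021705 100.35569479656768
[0.39790789 0.17557286 0.008     ] 0.17904464034968356 99.1976060787446
```

```bash
python3 -m pendant '[-0.3,0.94,-0.6,0,0,0.5,40,-0.3,0.94,-0.6,0,0,0.5,40,0,0,-1,0,0,0,40,0,0,-1,0,0,0,40,0,0,-1,0,0,0,40,0,0,0,0,0,0,40,0,0,0,0,0,0,40]'
python3 - <<'E'
from h import *
c=snap("wrist","w3.png"); o=env.get_obs(); print(o["tool_pos"],o["tool_rot"],o["force"])
E
```

```text
time_s: 2.68
tool_pos: [0.3967, 0.1763, 0.0557]
tool_rot: [-89.9, 0.0, -80.0]
force: [0.6, 0.0, -0.6]
grip_width: 0.0405
[0.39717776 0.17652428 0.05622259] [-8.98421011e+01  3.80815840e-02 -8.00236948e+01] [ 0.68487625  0.52256711 -0.25245513]
```

View pics/w3.png

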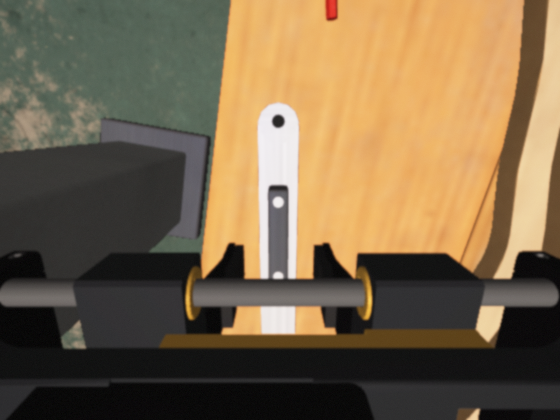

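```bash
python3 -m pendant '[0,0,-0.75,0,0,0,40,0,0,-0.4,0,0,0,40,0,0,0,0,0,0,40]'; python3 -m pendant '[0,0,0,0,0,0,5,0,0,0,0,0,0,5,0,0,0,0,0,0,5,0,0,0,0,0,0,5]' 45
```

```text
time_s: 3.1
tool_pos: [0.3953, 0.1758, 0.0084]
tool_rot: [-90.1, -0.0, -80.0]
force: [-1.0, 0.5, 0.2]
grip_width: 0.0404
time_s: 3.6
tool_pos: [0.3961, 0.1761, 0.009]
tool_rot: [-89.9, 0.0, -80.0]
force: [0.1, 0.2, 2.0]
grip_width: 0.0139
```

```bash
python3 -m pendant '[0,0,0.5,0,0,0,5,0,0,1,0,0,0,5,0,0,1,0,0,0,5,0,0,1,0,0,0,5,0,0,1,0,0,0,5,0,0,1,0,0,0,5,0,0,0.75,0,0,0,5,0,0,0,0,0,0,5]'
python3 - <<'E'
from h import *
c=snap("wrist","w4.png"); c=snap("side","d4.png")
E
```

```text
time_s: 4.6
tool_pos: [0.3966, 0.1765, 0.2605]
tool_rot: [-89.8, 0.0, -80.0]
force: [-0.0, 0.7, -3.8]
grip_width: 0.0139
```

View pics/w4.png

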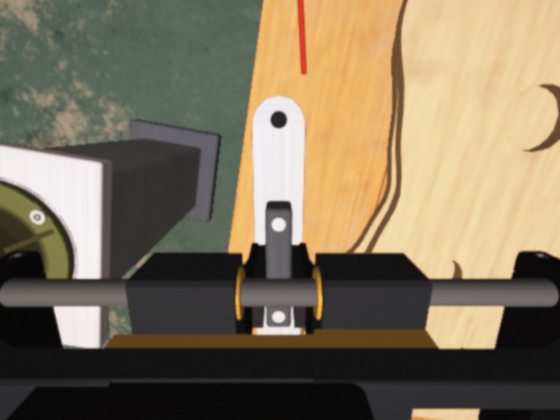

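View pics/d4.png

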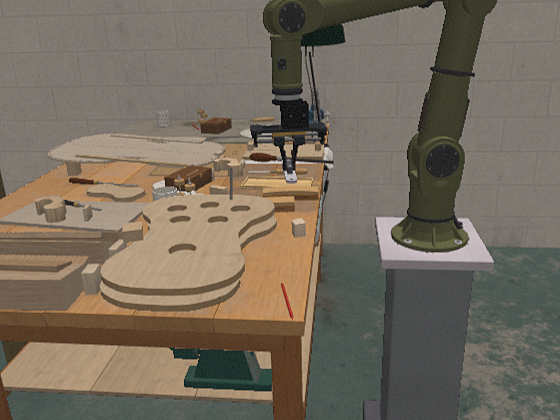

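```bash
python3 -m pendant '[0.31,-0.97,0,0,0,-0.91,5,0.31,-0.97,0,0,0,-0.91,5,0.31,-0.97,0,0,0,-0.91,5,0.31,-0.97,0,0,0,-0.91,5,0.31,-0.97,0,0,0,-0.91,5,0.31,-0.97,0,0,0,-0.91,5,0.31,-0.97,0,0,0,-0.91,5,0.31,-0.97,0,0,0,-0.91,5,0.31,-0.97,0,0,0,-0.91,5,0.31,-0.97,0,0,0,-0.91,5]'
python3 -m pendant '[0,0,-1,0,0,0,5,0,0,-0.5,0,0,0,5,0,0,0,0,0,0,5,0,0,0,0,0,0,5]'
python3 - <<'E'
from h import *
c=snap("wrist","w5.png"); c=snap("side","d5.png"); snap("scene","s5.png"); print(env.get_obs()['qpos'])
E
```

```text
time_s: 5.95
tool_pos: [0.5189, -0.2128, 0.256]
tool_rot: [-90.1, -0.2, -171.3]
force: [0.7, 1.0, -2.3]
grip_width: 0.0134
time_s: 6.45
tool_pos: [0.5196, -0.2119, 0.1985]
tool_rot: [-90.0, -0.0, -171.0]
force: [0.0, -0.1, -1.2]
grip_width: 0.0134
[ 13.93132162   8.2399576    6.11225722  98.14031676  -0.90840441
  73.56067941 -60.7521598 ]
```

View pics/w5.png

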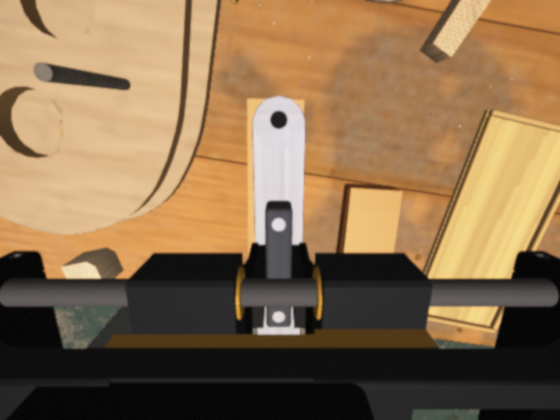

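View pics/s5.png

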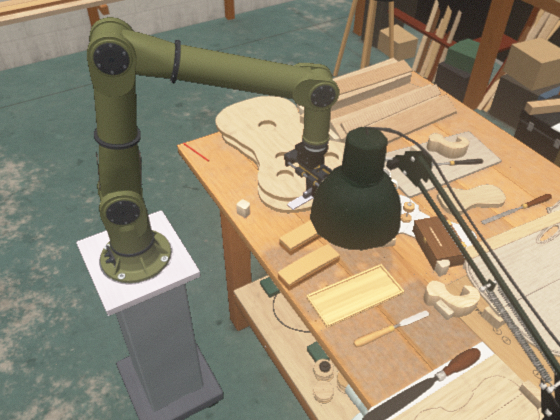

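View pics/d5.png

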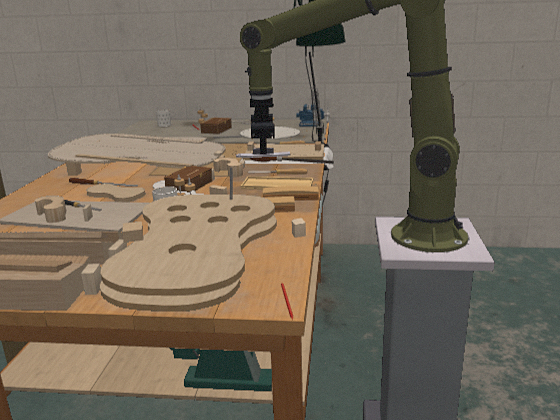

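```bash
python3 - <<'E'
from h import *
c=snap("wrist","w6.png",(230,80,330,260),3)
s=env.read_camera("scene")
for u,v in[(247,99),(305,101),(247,240)]: print(ray(c,u,v,.036))
print("worn");[print(ray(c,u,v,.032)) for u,v in[(348,186),(402,188)]]
E
```

```text
[ 0.6160073  -0.16612848  0.036     ]
[ 0.62353549 -0.22510106  0.036     ]
[ 0.46296508 -0.18621127  0.036     ]
worn
[ 0.54342684 -0.28934186  0.032     ]
[ 0.55080839 -0.34972895  0.032     ]
```

View pics/w6.png

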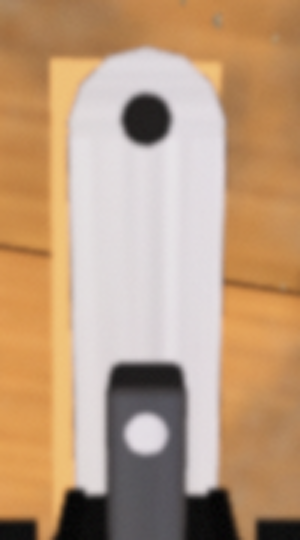

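```bash
python3 -m pendant '[0.03,0.09,-0.9,0,0,-0.16,5,0,0,-1,0,0,0,5,0,0,-0.9,0,0,0,5,0,0,-0.7,0,0,0,5,0,0,0,0,0,0,5,0,0,0,0,0,0,5]'
python3 - <<'E'
from h import *
c=snap("wrist","w7.png");snap("side","d7.png",(210,120,350,240),5)
E
```

```text
time_s: 7.45
tool_pos: [0.522, -0.2088, 0.0601]
tool_rot: [-89.9, 0.1, -172.6]
force: [-0.3, 0.7, -1.2]
grip_width: 0.0134
```

View pics/w7.png

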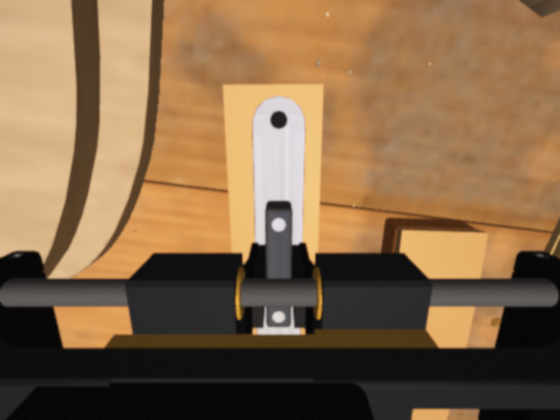

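View pics/d7.png

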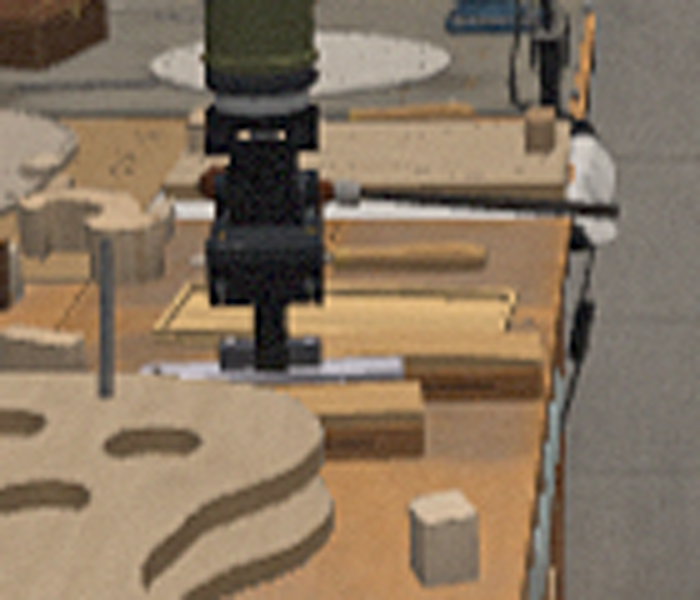

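```bash
python3 -m pendant '[-0.03,0.05,-0.2,0,0,0.08,5,0,0,-0.12,0,0,0,5,0,0,0,0,0,0,5,0,0,0,0,0,0,5]'; 
python3 - <<'E'
from h import *
c=snap("wrist","w8.png",(180,60,380,260),3)
E
```

```text
time_s: 8.05
tool_pos: [0.5195, -0.2065, 0.0457]
tool_rot: [-90.0, -0.0, -171.8]
force: [-0.5, -0.1, -2.5]
grip_width: 0.0133
```

View pics/w8.png

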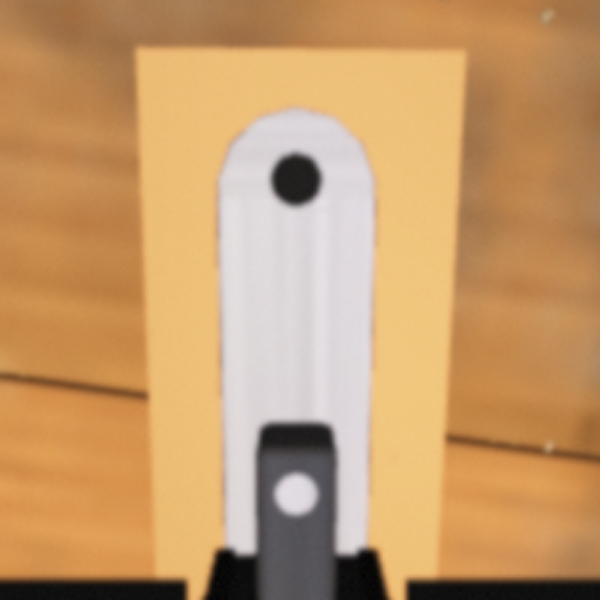

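```bash
python3 -m pendant '[0,0,-0.05,0,0,0,5,0,0,0,0,0,0,5]'; python3 -m pendant '[0,0,-0.03,0,0,0,5,0,0,0,0,0,0,5]'
```

```text
time_s: 8.35
tool_pos: [0.5198, -0.2066, 0.0451]
tool_rot: [-90.0, 0.0, -171.8]
force: [-2.1, 0.7, 6.7]
grip_width: 0.0137
time_s: 8.6
tool_pos: [0.5198, -0.2066, 0.045]
tool_rot: [-90.0, 0.0, -171.8]
force: [-6.1, 1.4, 14.2]
grip_width: 0.0138
```

```bash
python3 -m pendant '[0,0,0.06,0,0,0,5,0,0,0,0,0,0,30,0,0,0,0,0,0,30,0,0,0,0,0,0,30]'; python3 -m pendant '[0,0,0.5,0,0,0,30,0,0,1,0,0,0,30,0,0,0,0,0,0,30]'
python3 - <<'E'
from h import *
c=snap("wrist","w9.png");snap("side","d9.png",(210,120,350,240),5)
E
```

```text
time_s: 9.1
tool_pos: [0.5196, -0.2064, 0.0448]
tool_rot: [-90.0, -0.0, -171.8]
force: [-0.4, 0.0, 0.2]
grip_width: 0.0289
time_s: 9.48
tool_pos: [0.5222, -0.2074, 0.1083]
tool_rot: [-89.8, 0.3, -171.8]
force: [0.2, -0.0, 0.3]
grip_width: 0.03
```

View pics/w9.png

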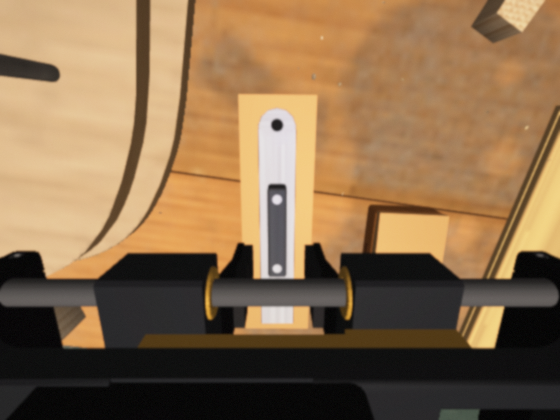

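View pics/d9.png

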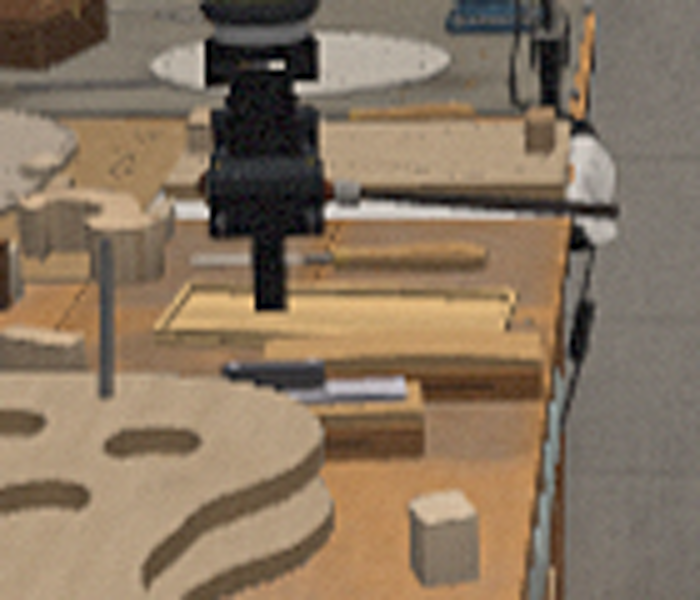

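```bash
python3 -m pendant '[0.6,0.09,0,0,0,1,0,0.6,0.09,0,0,0,1,0,0.6,0.09,0,0,0,1,0,0,0,-0.6,0,0,0,0,0,0,-0.6,0,0,0,0,0,0,0,0,0,0,0]'
python3 - <<'E'
from h import *
snap("wrist","w10.png")
E
```

```text
time_s: 10.32
tool_pos: [0.5888, -0.1947, 0.0532]
tool_rot: [-90.3, -0.2, -141.8]
force: [-0.3, 0.6, 0.8]
grip_width: 0.0002
```

View pics/w10.png

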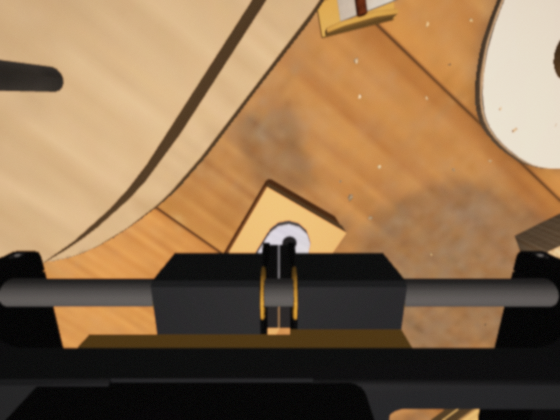

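```bash
python3 -m pendant '[0.1,-0.03,-0.2,0,0,0,0,0,0,0,0,0,0,0,0,0,0,0,0,0,0]'; python3 -m pendant '[0,0,-0.06,0,0,0,0,0,0,0,0,0,0,0]'
```

```text
time_s: 10.75
tool_pos: [0.5959, -0.1969, 0.0495]
tool_rot: [-90.0, 0.0, -141.8]
force: [-0.3, 0.3, 0.5]
grip_width: 0.0005
time_s: 11.0
tool_pos: [0.5955, -0.1968, 0.0465]
tool_rot: [-90.0, -0.0, -141.8]
force: [0.4, 0.4, 0.3]
grip_width: 0.0008
```

```bash
python3 -m pendant '[0,0,-0.05,0,0,0,0,0,0,0,0,0,0,0]'
```

```text
time_s: 11.25
tool_pos: [0.5956, -0.1968, 0.0446]
tool_rot: [-90.0, -0.0, -141.8]
force: [-0.7, -0.7, 0.4]
grip_width: 0.0008
```

```bash
python3 -m pendant '[0,0,-0.05,0,0,0,0,0,0,0,0,0,0,0]';python3 -m pendant '[0,0,-0.05,0,0,0,0,0,0,0,0,0,0,0]'
```

```text
time_s: 11.5
tool_pos: [0.5956, -0.1968, 0.0444]
tool_rot: [-90.0, -0.0, -141.8]
force: [-4.9, 1.1, 9.1]
grip_width: 0.0003
time_s: 11.75
tool_pos: [0.5957, -0.1969, 0.0444]
tool_rot: [-90.0, 0.0, -141.8]
force: [-8.2, 3.4, 19.8]
grip_width: 0.0004
```

```bash
python3 - <<'E'
from h import *
snap("side","d11.png",(210,120,350,240),5); snap("wrist","w11.png")
E
python3 -m pendant '[0,0,0.5,0,0,0,0,0,0,1,0,0,0,0,0,0,0.2,0,0,0,0,0,0,0,0,0,0,0]'
```

```text
time_s: 12.35
tool_pos: [0.596, -0.1969, 0.1091]
tool_rot: [-89.9, 0.0, -141.8]
force: [0.3, 0.3, -0.7]
grip_width: 0.0002
```

View pics/d11.png

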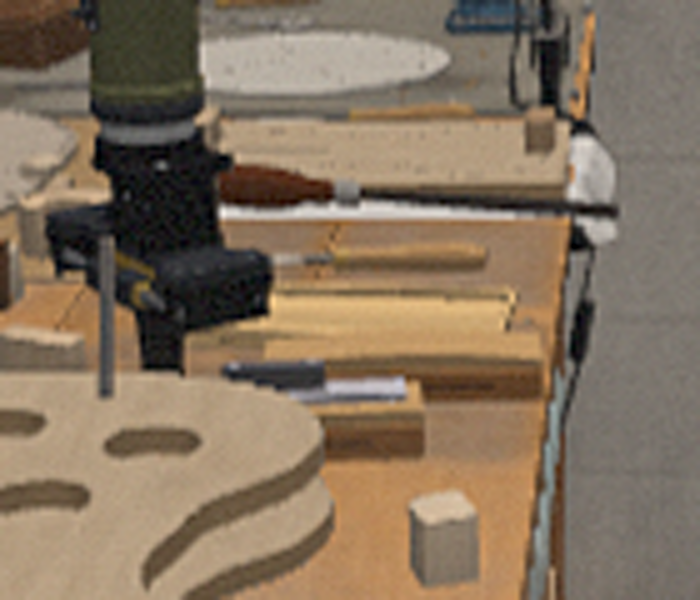

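View pics/w11.png

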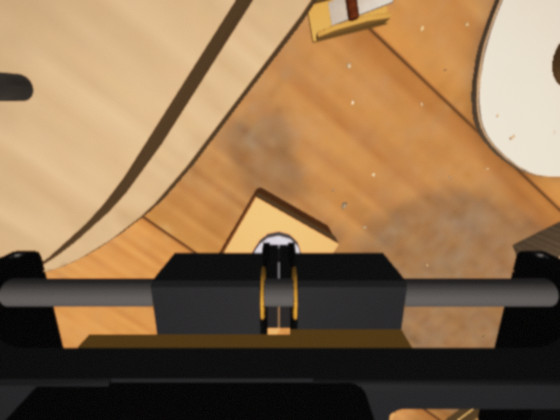

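```bash
python3 -m pendant '[-0.94,-0.13,0,0,0,-1,0,-0.94,-0.13,0,0,0,-1,0,-0.94,-0.13,0,0,0,-1,0,-0.94,-0.13,0,0,0,0,0,0,0,-0.7,0,0,0,0,0,0,-0.7,0,0,0,0,0,0,0,0,0,0,0,0,0,0,0,0,0,0]'
python3 - <<'E'
from h import *
snap("wrist","w12.png");snap("side","d12.png",(210,120,350,240),5)
E
```

```text
time_s: 13.35
tool_pos: [0.4453, -0.2176, 0.0526]
tool_rot: [-90.0, -0.0, -171.8]
force: [0.1, 0.2, 0.7]
grip_width: 0.0006
```

View pics/w12.png

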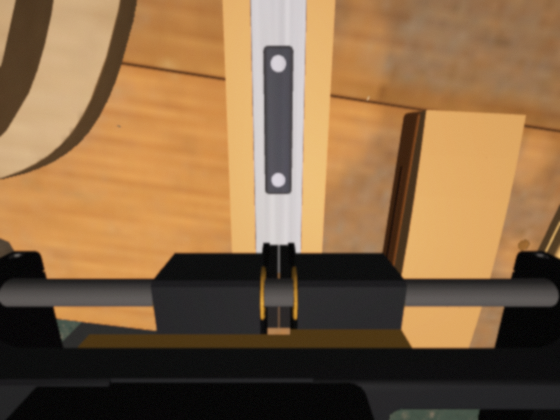

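View pics/d12.png

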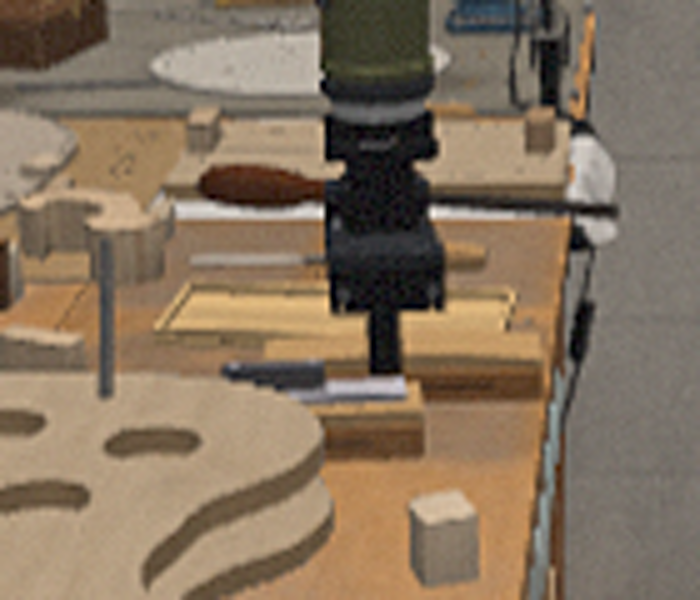

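```bash
python3 -m pendant '[0,0,-0.15,0,0,0,0,0,0,-0.1,0,0,0,0,0,0,0,0,0,0,0]'; python3 -m pendant '[0,0,-0.05,0,0,0,0,0,0,0,0,0,0,0]'
```

```text
time_s: 13.82
tool_pos: [0.4456, -0.2177, 0.0444]
tool_rot: [-90.0, 0.0, -171.8]
force: [-4.4, 1.6, 14.3]
grip_width: 0.0008
time_s: 14.08
tool_pos: [0.4457, -0.2178, 0.0443]
tool_rot: [-90.0, 0.0, -171.8]
force: [-9.7, 3.9, 28.2]
grip_width: -0.0001
```

```bash
python3 -m pendant '[0,0,0.5,0,0,0,0,0,0,1,0,0,0,0,0,-0.94,0.4,0,0,0,40,0.06,-0.94,0,0,0,0,87,0,-0.94,0,0,0,0,87,0,0,0,0,0,0,87,0,0,0,0,0,0,87]'
python3 - <<'E'
from h import *
c=snap("wrist","w13.png"); snap("scene","s13.png"); print(env.get_obs()['qpos'])
E
```

```text
time_s: 14.95
tool_pos: [0.4476, -0.3295, 0.1162]
tool_rot: [-90.1, -0.0, -171.8]
force: [0.3, 0.5, 0.2]
grip_width: 0.0425
[ 22.7296571   11.43365863  12.12254052 104.65286548  -2.68798165
  64.22959406 -45.9043688 ]
```

View pics/w13.png

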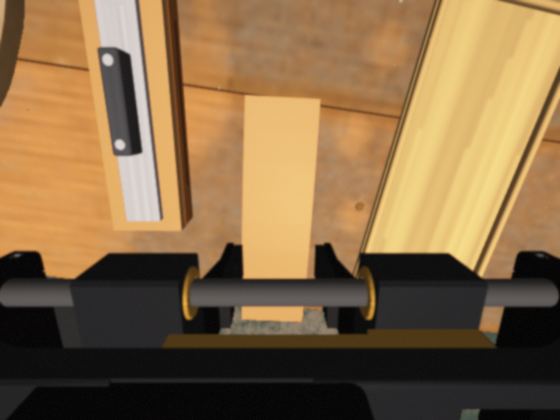

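View pics/s13.png

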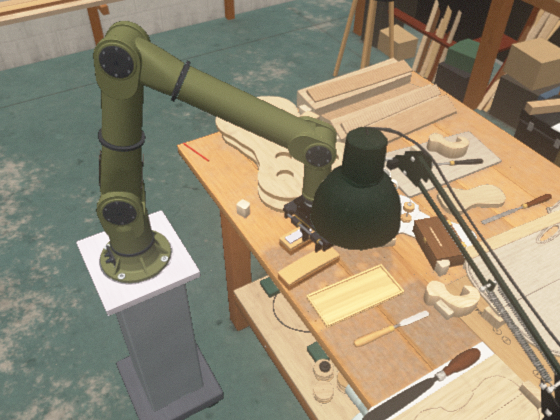

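```bash
python3 - <<'E'
from h import *
np.set_printoptions(precision=4,suppress=True)
c=env.read_camera("wrist")
P=np.array([ray(c,u,v,.032) for u,v in[(245,96),(321,99),(303,321),(242,320)]]);print(P,P.mean(0))
f=(P[0]+P[1])/2;n=(P[2]+P[3])/2;print(np.degrees(np.arctan2(*(f-n)[1::-1])),np.linalg.norm(f-n))
print("left",[ray(c,u,v,.036) for u,v in[(113,230),(184,230)]])
print("tray",[ray(c,u,v,.015) for u,v in[(438,0),(362,253),(485,277),(440,0)]])
print(env.get_obs()['tool_pos'])
E
```

```text
[[ 0.5409 -0.2907  0.032 ]
 [ 0.5473 -0.3492  0.032 ]
 [ 0.3481 -0.3692  0.032 ]
 [ 0.3406 -0.3112  0.032 ]] [ 0.4442 -0.3301  0.032 ]
5.789086888040666 0.20078320275305067
left [array([ 0.4166, -0.1913,  0.036 ]), array([ 0.4256, -0.2518,  0.036 ])]
tray [array([ 0.6317, -0.4263,  0.015 ]), array([ 0.4189, -0.4156,  0.015 ]), array([ 0.4117, -0.5403,  0.015 ]), array([ 0.6319, -0.4278,  0.015 ])]
[ 0.448  -0.3289  0.1165]
```

```bash
python3 -m pendant '[-0.09,-0.03,0,0,0,-0.24,87,0,0,-0.5,0,0,0,87,0,0,-0.5,0,0,0,87,0,0,-0.6,0,0,0,87,0,0,0,0,0,0,87]'
python3 - <<'E'
from h import *
c=snap("wrist","w14.png")
E
```

```text
time_s: 15.72
tool_pos: [0.4425, -0.3303, 0.0509]
tool_rot: [-90.1, -0.2, -174.2]
force: [1.1, -0.1, 0.8]
grip_width: 0.0865
```

View pics/w14.png

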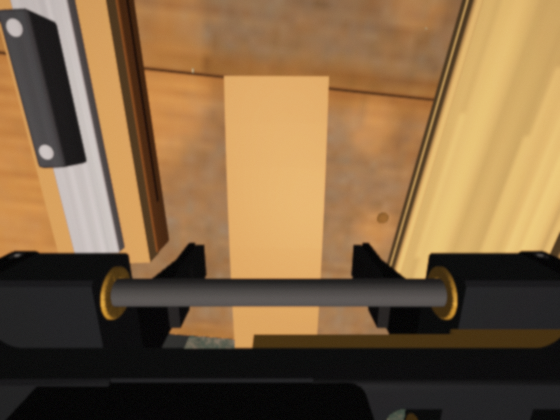

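```bash
python3 -m pendant '[0,0,-0.6,0,0,0,87,0,0,-0.35,0,0,0,87,0,0,0,0,0,0,87,0,0,0,0,0,0,87]'; python3 -m pendant '[0,0,0,0,0,0,50,0,0,0,0,0,0,50,0,0,0,0,0,0,50,0,0,0,0,0,0,50]' 40
```

```text
time_s: 16.27
tool_pos: [0.4445, -0.3321, 0.0154]
tool_rot: [-89.9, 0.1, -174.2]
force: [0.2, 0.6, 0.4]
grip_width: 0.0873
time_s: 16.77
tool_pos: [0.444, -0.3304, 0.0147]
tool_rot: [-90.1, -0.0, -174.2]
force: [-1.5, 2.7, 3.8]
grip_width: 0.0597
```

```bash
python3 -m pendant '[0,0,0.5,0,0,0,50,0,0,1,0,0,0,50,0,0,0.7,0,0,0,50,0.44,-0.92,0,0,0,-0.22,50,0.44,-0.92,0,0,0,-0.22,50,0,0,0,0,0,0,50,0,0,0,0,0,0,50]'
python3 - <<'E'
from h import *
c=snap("wrist","w15.png"); snap("scene","s15.png"); snap("side","d15.png")
E
```

```text
time_s: 17.65
tool_pos: [0.4784, -0.4044, 0.1013]
tool_rot: [-90.1, -0.1, -178.6]
force: [0.6, 0.3, -3.3]
grip_width: 0.0594
```

View pics/w15.png

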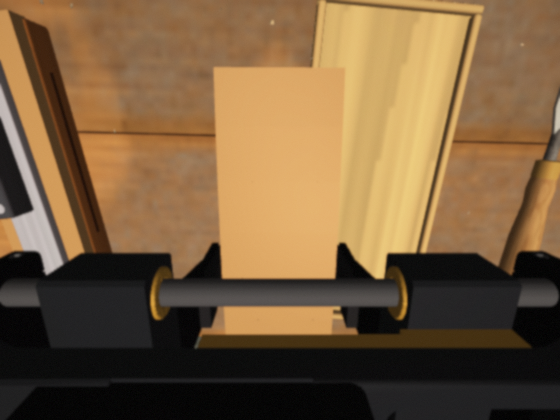

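View pics/s15.png

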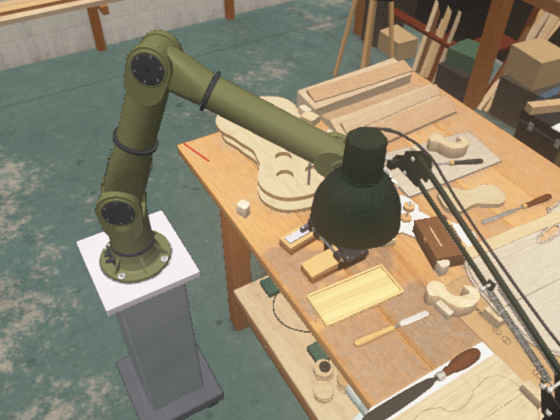

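View pics/d15.png

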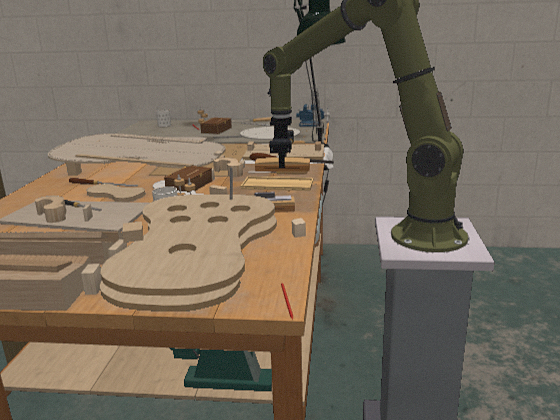

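```bash
python3 - <<'E'
from h import *
np.set_printoptions(precision=4,suppress=True)
c=snap("wrist","w15b.png",(200,0,500,140),2.6)
P=[ray(c,u,v,.015) for u,v in[(319,2),(481,9),(427,252)]];print(P)
P=[ray(c,u,v,.1013-.0147+.032) for u,v in[(216,69),(343,69),(220,277),(336,277)]];print(P)
E
```

```text
[array([ 0.6413, -0.4305,  0.015 ]), array([ 0.6401, -0.5484,  0.015 ]), array([ 0.4487, -0.5408,  0.015 ])]
[array([ 0.5784, -0.3751,  0.1186]), array([ 0.5799, -0.4319,  0.1186]), array([ 0.4749, -0.3741,  0.1186]), array([ 0.4766, -0.4372,  0.1186])]
```

View pics/w15b.png

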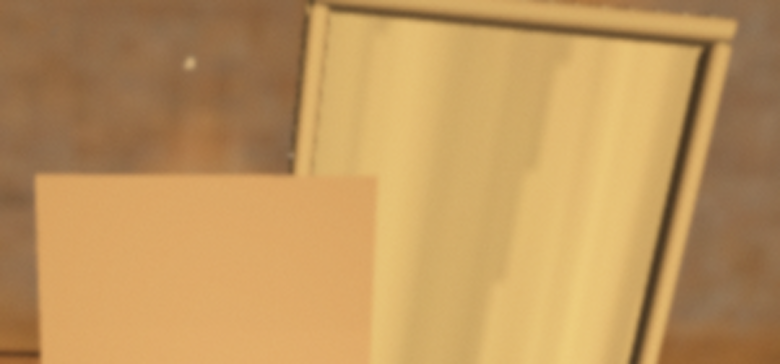

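```bash
python3 -m pendant '[0,0,-0.8,0,0,0,50,0.37,-0.96,-0.2,0,0,-0.21,50,0.37,-0.96,0,0,0,-0.21,50,0,0,0,0,0,0,50,0,0,0,0,0,0,50]'
python3 - <<'E'
from h import *
c=snap("wrist","w16.png"); snap("scene","s16.png"); o=env.get_obs(); print(o["tool_pos"],o["qpos"])
E
```

```text
time_s: 18.48
tool_pos: [0.5088, -0.481, 0.0623]
tool_rot: [-90.1, -0.0, 177.2]
force: [-0.0, 0.3, -2.9]
grip_width: 0.0599
[ 0.50909593 -0.48045581  0.0626635 ] [ 29.96978298  30.99812075  15.43114608  85.64552988  -8.78558351
  64.57719119 -45.63387042]
```

View pics/w16.png

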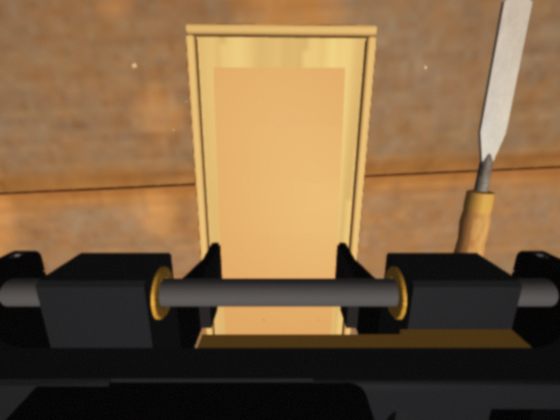

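View pics/s16.png

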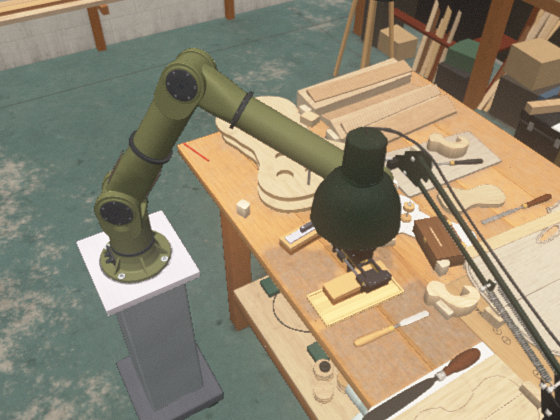

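```bash
python3 -m pendant '[0,-0.06,-0.5,0,0,0,50,0,0,-0.4,0,0,0,50,0,0,0,0,0,0,50,0,0,0,0,0,0,50]';  python3 -m pendant '[0,0,-0.08,0,0,0,50,0,0,0,0,0,0,50]';python3 -m pendant '[0,0,-0.05,0,0,0,50,0,0,0,0,0,0,50]'
```

```text
time_s: 19.08
tool_pos: [0.5088, -0.4844, 0.0263]
tool_rot: [-90.0, -0.0, 177.2]
force: [0.1, -0.5, -1.8]
grip_width: 0.059
time_s: 19.32
tool_pos: [0.5089, -0.4845, 0.0236]
tool_rot: [-90.0, 0.0, 177.2]
force: [0.6, -0.6, -3.1]
grip_width: 0.0596
time_s: 19.58
tool_pos: [0.5088, -0.4843, 0.0213]
tool_rot: [-90.0, -0.0, 177.2]
force: [-0.3, 0.4, -3.2]
grip_width: 0.06
```

```bash
python3 -m pendant '[0,0,-0.04,0,0,0,50,0,0,0,0,0,0,50]'
```

```text
time_s: 19.82
tool_pos: [0.509, -0.4845, 0.0208]
tool_rot: [-90.0, 0.0, 177.2]
force: [-1.9, 2.4, 4.2]
grip_width: 0.0595
```

Contact with the tray floor. Release and rise.

```bash
python3 -m pendant '[0,0,0,0,0,0,76,0,0,0,0,0,0,76,0,0,0,0,0,0,76]'; python3 -m pendant '[0,0,0.5,0,0,0,76,0,0,1,0,0,0,76,0.2,0.9,0.5,0,0,0,76,0.2,0.9,0,0,0,0,76,0.2,0.9,0.3,0,0,0,76,0,0,0,0,0,0,76,0,0,0,0,0,0,76]'
python3 - <<'E'
from h import *
c=snap("wrist","w17.png"); snap("scene","s17.png",(260,200,460,350),4); snap("side","d17.png",(210,120,350,240),5)
E
```

```text
time_s: 20.2
tool_pos: [0.5089, -0.4846, 0.0197]
tool_rot: [-90.0, 0.0, 177.2]
force: [-0.5, 0.8, 0.4]
grip_width: 0.0748
time_s: 21.08
tool_pos: [0.5329, -0.3775, 0.1131]
tool_rot: [-89.9, 0.1, 177.2]
force: [-0.5, -0.8, -0.2]
grip_width: 0.0759
```

View pics/w17.png

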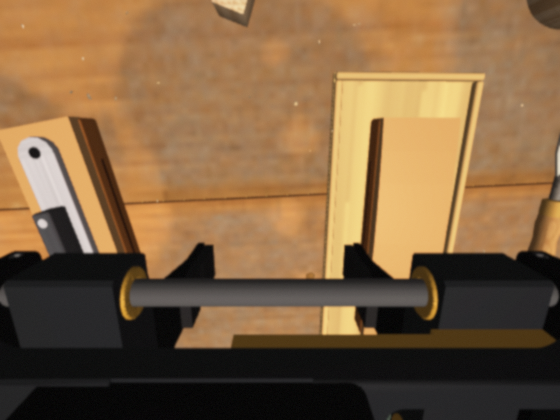

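View pics/s17.png

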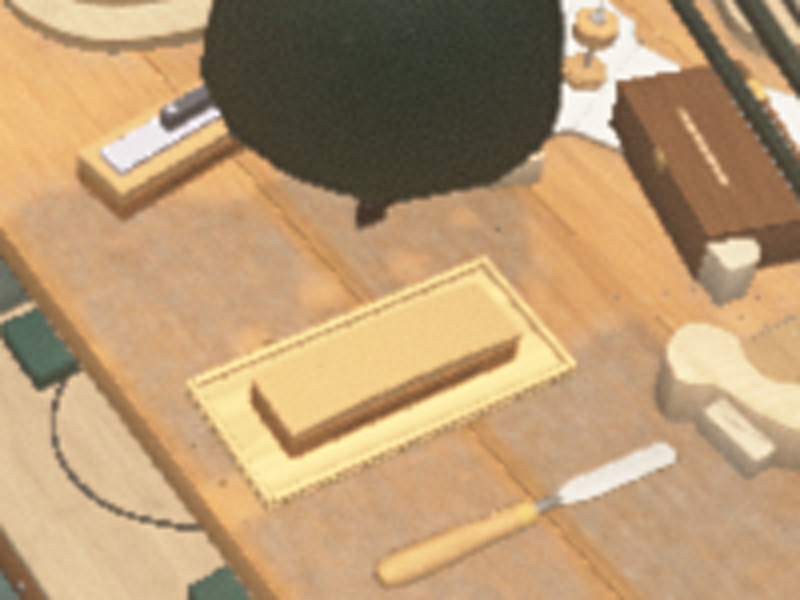

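View pics/d17.png

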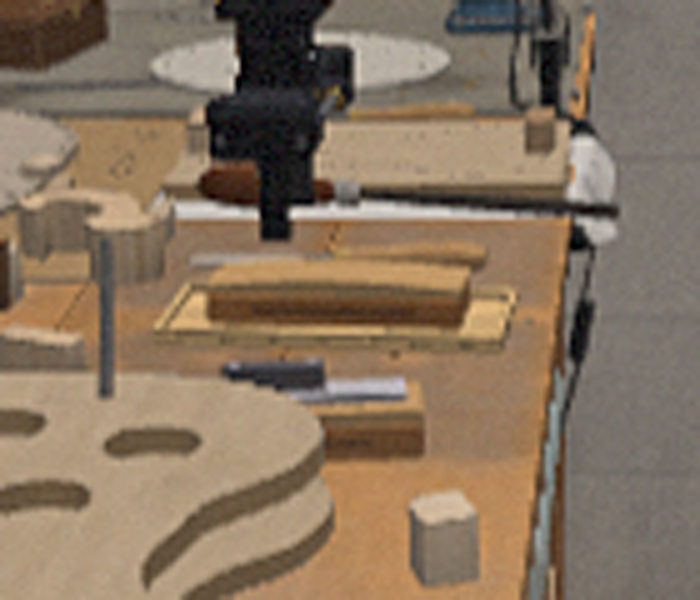

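```bash
python3 -m pendant '[0,0,0.5,0,0,0,76,0,0,0,0,0,0,76,0,0,0,0,0,0,76]'; python3 -c "
from cell import env
print(env.sign_off())"
```

```text
time_s: 21.6
tool_pos: [0.5329, -0.3767, 0.1322]
tool_rot: [-90.0, 0.0, 177.2]
force: [-0.4, -0.5, 0.5]
grip_width: 0.0757
the job is handed in; nothing more can be done
None
```

The job is done and handed in at 21.6 s: the worn block is in the plywood tray and the straightedge is lying on the flat block.

- **Rock test:** I laid the straightedge along the middle of the left block's sole and let go of it. I pressed the hanging-hole end with about 20 N, then the square end with about 28 N. The fingertip stopped at 44.4 mm and 44.3 mm, which matches 36 mm of block plus 8 mm of steel. It did not rock, so the left block is the flat one.
- **Worn block:** I put the right block in the tray, sole up, and let go once it touched the floor.

In the last pictures the worn block lies flat inside the tray walls with its crown visible. The straightedge still lies lengthwise along the middle of the flat block, which I could not see to have moved. The gripper was clear of everything.

The scene camera put points up to about 8 mm further right than the wrist camera did. I went by the wrist camera for placing. No check failed.

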